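# Tuck the guard strip under the shelf liner's lip and hold it down

## Robot

A 7-joint arm with a two-finger parallel gripper is mounted at the origin on the work surface. World frame = base frame: x ahead of the robot, y to its left, z up, the work surface at z = 0. Lengths are in mm, angles in rad, forces in N, time in s.
With the tool pointing down it reaches from about 400 to 900 mm from the base axis. Payload 5.6 kg.
Tool frame: the origin (TCP) lies midway between the tips of the shut fingers; the grasp point (between the pads) lies 19 mm behind it (arm.grasp_offset is the distance from the TCP to the grasp point, in mm); y points along the fingers, z is the direction in which the jaws open and shut, and the axes are right-handed (so a half turn about y gives the same grasp; the last joint's range is limited). The gripper opens to 92 mm and grips with 3 to 60 N. Pads are 20 mm wide; open, the fingers measure 128 mm over their backs; the gripper's body (75 mm by 189 mm) begins 69 mm behind the grasp point.
Start: joints at [-1.209, 0.468, -0.012, 1.603, 0.006, 1.071, -0.056], TCP at [256.033, 597.458, 214.592] pointing down, gripper open.
Joint ranges: [-2.53, 2.53], [-0.31, 2.02], [-1.57, 1.55], [0.28, 2.44], [-1.29, 4.43], [0.15, 1.84], [-2.92, 2.92]. Speed limits (rad/s): [2.57, 2.57, 3.14, 3.14, 3.14, 3.14, 3.14].

## Interface

Orientations are given as a unit quaternion [x, y, z, w].
In Python, from bench import telemetry, eyes, job, finder, arm gives the robot as it stands.
- The arm moves only by the tool step_arm, never from a script. Its argument "plan" is a list of rows, each a list of 7 numbers: the shift along the tool's x, y, z in m, then the turn, a rotation vector about the tool's x, y, z in rad, then the closure in counts, from 0 (fully open) to 255 (shut). A call has 1 to 8 rows; each row is the pose to reach, as a shift and turn from the pose commanded when the call began, along the tool's axes at that moment; what a row does not reach only later rows make up. A row lasts 1/12 s, in which the tool goes at most 41.7 mm and 7.16 degrees, less where a joint would pass 70% of its speed; a pose out of reach is approached as far as the arm can. A call with a gripper value outside its range is refused whole. The fingers move at their own pace and stop on an object; "grip_force" is the grip in N (left out, the last holds). Time passes only in rows, so rows that repeat a pose let the fingers close. It gives the time, the measured TCP pose, the force and the opening at its end, in the units of the state.
- telemetry.sense(): the state, without advancing time (a new reading comes with each control period).
- eyes.capture(name): name is "side" or "top"; returns a dict with "frame" (420x560x3 uint8, blue, green, red), "vfov" (degrees; the focal length in pixels is half the picture's height over the tangent of half this angle, whatever the lens; pixels are square), "cx", "cy" (the principal point, pixels), "extrinsics" (4x4, takes a point from camera to world coordinates). Camera axes: x right, y down, z forward; pixel columns grow to the right and rows downward; lengths in mm; the calibration is good to about 2 mm. A picture is of the moment at which its call begins. There is no depth.
- job.close_job(): hands the job in, once; it reports no verdict.
Trained networks look in the newest picture that a camera, given by its name, has taken for a name from the list of things; names that differ only in an ending like _2 or _b are one class to them, and where a whole thing is asked for, a point or a joint stands for the part that bears it (a point fixed in the world has none). Each returns a list of dicts, best first, with "p" (0 to 1); they miss things now and then, are a little off and sometimes report something else, mostly with a low value. They report only what shows in the picture. A call takes as long as a camera call.
- finder.search_frame(camera, thing): "box" ([left, top, right, bottom] in pixels, round what is visible of it).
- finder.silhouettes(camera, thing): "mask" (420x560 bool, what is visible of it) and "box" ([left, top, right, bottom] in pixels, round what is visible of it).
The state is a dict: "time": time; "joint_positions": joint angles; "dq": joint speeds; "joint_efforts": joint torques, N m; "eef_pos": TCP position; "eef_rot": TCP orientation; "wrist_force": force on the tool from outside, world axes, zero at the start; "moment": the same for the moment, N m; "gripper_width": finger opening in mm.
Only numpy, scipy, OpenCV 4.12 (cv2) and the standard library are available. Lean on these libraries where they do the work, as an engineer would, in place of code of your own. Each camera call takes 0.05 s, during which the arm holds its last target.

## Task

The loose aluminium guard strip on the teak plank belongs along the front edge of the steel liner sheet: bring it in from the front, ends level with the sheet's ends, and slide its wide flange flat under the sheet's raised front lip until the strip's upright is all but against the sheet's edge, without prying the lip up. Finish while still holding the strip there, pressing it down flat on the plank with a steady push of about 10 N (a kilo) as if for screwing it down; do not let go. Leave the jars, the canister, the spoon, the lighter and the drawer as they are.

Things in the scene. Friction and masses are not known exactly. Their poses are not given: they have to be found in the camera images.
- strip: Loose aluminium strip, 0.10-0.22 kg, 200 mm long (y), an inverted T: foot 3 mm thick from x -18 to +40 mm (the wide flange); web 3 mm thick at x 0; on it a boxed rail 10 mm thick, z 28 to 44 mm, to grip from above, jaws closing along x. Origin: underside below the web, mid length; z up. Starts upright on the bare plank left or right of the liner, +x away from the robot, yaw up to 0.5.
- flange_left (a point): Underside of the free edge of the strip's wide flange, at its left end: (40, 100, 0) mm in the strip's frame.
- flange_right (a point): The same edge at the right end: (40, -100, 0) mm in the strip's frame.
- plank: Fixed teak plank, 240 mm deep (x), 1160 mm long (y), 25 mm thick, on steel legs; its level top is 220 mm above the counter. Origin: centre of the top face; x points from its front edge (-120 mm, robot side) to its back edge.
- liner: Steel sheet fixed on the plank, 150 mm deep (x), 200 mm long (y), 2.5 mm thick. Origin: on the plank's top, below the middle of the sheet's front edge; x points away from the robot. Rear half screwed down; springy front half lies on the plank to x = 48 mm, then steps up: from x = 45 to 0 (front edge) it leaves a slot 6.5 mm high, open in front and at the ends. Its top is 9 mm above the plank.
- lip (a joint): Springy front half of the liner, bending upward about a line 75 mm behind its front edge: 0 = at rest (its stop), 0.08 rad = the front edge raised 6 mm. It springs back; about 2.5 N upward at the edge begins to lift it.
- lip_edge (a point): Middle of the liner's front edge, on its underside, 6.5 mm above the plank at rest. The plank in front of it is bare for 65 to 80 mm. With the strip fully home its web touches this edge and its flange reaches 38 mm in.
- green_jar: Green glass jar with steel cap, 80 mm diameter, 152 mm high, near the plank's left end. Leave it. Origin: centre of its base.
- pickle_jar: White ceramic pickle jar with lid, 84 mm diameter, 115 mm high, on the plank on the other side of the liner from the strip. Leave it. Origin: centre of its base.
- canister: Steel canister with lid, 94 mm diameter, 107 mm high, near the plank's right end. Leave it. Origin: centre of its base.
- spoon: Steel serving spoon, 240 mm long, lying along the back of the plank on the left. Leave it. Origin: underside, near its middle.
- lighter: Gas lighter, white plastic handle with a push trigger and a steel tube, 233 mm long, 22 mm wide, 20 mm high, lying along the back of the plank on the right. Leave it. Origin: underside, near its middle.
- drawer_knob (a point): Brass knob of the half-open drawer under the right part of the plank. Leave it.

How it is judged (in metres and radians):
On the way:
1. the wide flange's edge is under the lip along its whole length (5 mm or more), centred on the sheet within 15 mm, lip not raised (x of each of flange_left, flange_right in the frame of liner above 0.005 m and y of strip in the frame of liner between -0.015 and 0.015 m and z of each of flange_left, flange_right in the frame of liner below 0.003 m and value of joint lip below 0.03 rad), for 0.1 s.
At the end, for the whole second after the job is handed in: Robot still holding, for the last second: both ends of the flange edge 27 mm or more behind the sheet's front edge, strip centred on the sheet within 15 mm, flat on the plank (0.06 rad, 3 mm), lip at rest (under 0.03 rad), fingers bearing on the strip, strip pressing on the plank with 4 to 30 N (x of each of flange_left, flange_right in the frame of liner above 0.027 m and y of strip in the frame of liner between -0.015 and 0.015 m and angle between strip's own z axis and vertical below 0.06 rad and z of strip in the frame of plank below 0.003 m and z of each of flange_left, flange_right in the frame of liner below 0.003 m and value of joint lip below 0.03 rad and contact force between strip and plank between 4 and 30 N and contact force between the fingers and strip above 2 N); the arm keeps its last pose, push and grip.
It fails at once if the sheet's springy front edge is lifted more than about 6 mm (value of joint lip above 0.08 rad).
It fails at once if another thing on the plank is shifted by more than 30 mm (distance of any of green_jar, pickle_jar, spoon, lighter, canister from where it was at the start of the episode above 0.03 m).
It fails at once if a jar or the canister is tipped (angle between any of green_jar, pickle_jar, canister's own z axis and vertical above 0.35 rad).
It fails at once if the drawer is moved by more than 30 mm (distance of drawer_knob from where it was at the start of the episode above 0.03 m).
It also fails if it takes over 51 s, if anything falls off the work surface, if the arm or the gripper's body presses on something with over 40 N, if the wrist force passes 120 N, or if a joint passes its speed limit or range.

## Working session

There is one attempt and no reset: what is moved stays moved. The work goes in short steps, Python scripts to look and compute and a tool call to move; the robot and the scene stay as the last step left them, time stands still between calls to the robot, and variables do not carry over. Pictures are saved under pics/ and viewed, and the job is handed in when it is done.

Besides the shell and the picture viewer there is one more tool, called after "Request:" by a JSON object that holds its "op" and its "data". step_arm: Moves the arm, as the interface text tells. Its arguments: {"type":"object","properties":{"plan":{"type":"array"},"grip_force":{"type":"number"}},"required":["plan"]}

```bash
mkdir -p pics; ls; python3 - <<'E'
from bench import telemetry, eyes, job, finder, arm
import cv2, numpy as np
s=telemetry.sense(); print(s)
print(arm.grasp_offset)
for n in("side","top"):
    c=eyes.capture(n); cv2.imwrite(f"pics/{n}0.png",c["frame"]); print(n,c["vfov"],c["cx"],c["cy"],np.round(c["extrinsics"],4).tolist())
    for t in("strip","liner","plank","pickle_jar"):
        for r in finder.silhouettes(n,t)[:2]: print(t,round(r["p"],2),r["box"],r["mask"].sum())
E
```

```text
pics
{'time': 0.0, 'joint_positions': array([-1.20898209,  0.46835245, -0.0115626 ,  1.60359883,  0.00601657,
        1.07138303, -0.05630539]), 'dq': array([ 0.00145889,  0.000838  , -0.00156086, -0.00110063, -0.00145551,
       -0.00127332,  0.00195658]), 'joint_efforts': array([-1.01169505e-05, -5.20567274e+01, -1.25828938e-02, -2.43749678e+01,
       -5.66481287e-02,  1.73727202e-02,  1.51834288e-04]), 'eef_pos': array([255.87033313, 596.90658813, 213.66663227]), 'eef_rot': array([ 0.69326451, -0.14224973,  0.14211403, -0.69206426]), 'wrist_force': array([ 1.24353665,  0.66489132, -0.05383017]), 'moment': array([-0.01076453, -0.04639504, -0.00267463]), 'gripper_width': 92.30278280582863}
18.700000000000003
side 48.63474212685923 278.2402331251297 206.23766959143083 [[-0.9954, -0.0554, 0.0783, 434.12], [-0.0957, 0.6212, -0.7778, 1168.993], [-0.0056, -0.7817, -0.6236, 1165.909], [0.0, 0.0, 0.0, 1.0]]
strip 0.58 [267.4, 239.0, 301.7, 295.6] 874
liner 0.93 [251.1, 179.5, 304.1, 215.5] 1709
plank 0.83 [207.1, 119.4, 356.4, 403.1] 16232
plank 0.75 [276.3, 172.5, 300.4, 217.3] 845
pickle_jar 0.85 [286.4, 130.6, 307.8, 161.1] 562
pickle_jar 0.66 [275.3, 177.4, 299.2, 215.1] 825
top 43.89895821068394 281.15361378591405 205.00397124200967 [[-0.0124, -0.9956, 0.0932, 411.0863], [-0.9999, 0.0114, -0.0112, 9.353], [0.0101, -0.0933, -0.9956, 1937.795], [0.0, 0.0, 0.0, 1.0]]
strip 0.72 [163.4, 205.7, 226.6, 239.5] 1005
liner 0.91 [271.3, 188.2, 329.5, 235.3] 2783
liner 0.64 [313.2, 253.8, 420.6, 288.6] 2697
plank 0.9 [106.3, 180.7, 459.5, 289.5] 20814
plank 0.43 [314.5, 257.1, 422.8, 286.0] 2580
pickle_jar 0.73 [362.9, 212.4, 392.5, 236.9] 567
pickle_jar 0.47 [161.8, 206.5, 227.1, 239.2] 1069
```

View pics/side0.png

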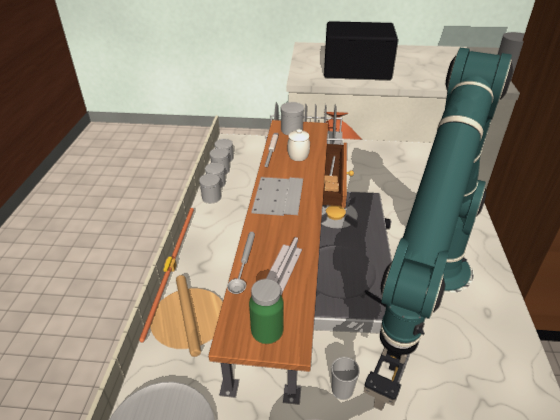

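View pics/top0.png

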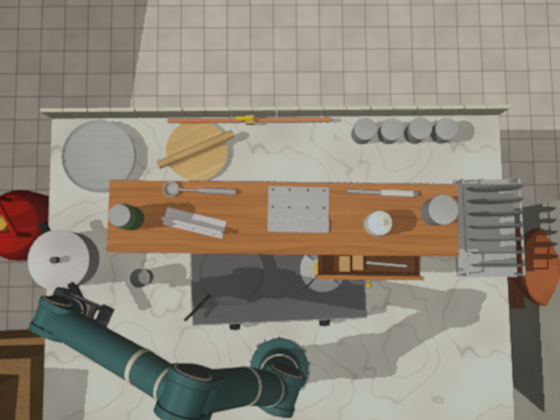

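```bash
python3 - <<'E'
import cv2
a=cv2.imread("pics/side0.png")[110:410,200:400]; cv2.imwrite("pics/side0z.png",cv2.resize(a,None,fx=3,fy=3,interpolation=cv2.INTER_CUBIC)[:600])
cv2.imwrite("pics/side0z2.png",cv2.resize(a,None,fx=3,fy=3,interpolation=cv2.INTER_CUBIC)[300:])
a=cv2.imread("pics/top0.png")[170:300,100:360]; cv2.imwrite("pics/top0z.png",cv2.resize(a,None,fx=3,fy=3,interpolation=cv2.INTER_CUBIC))
E
```

```text
(no output)
```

View pics/side0z.png

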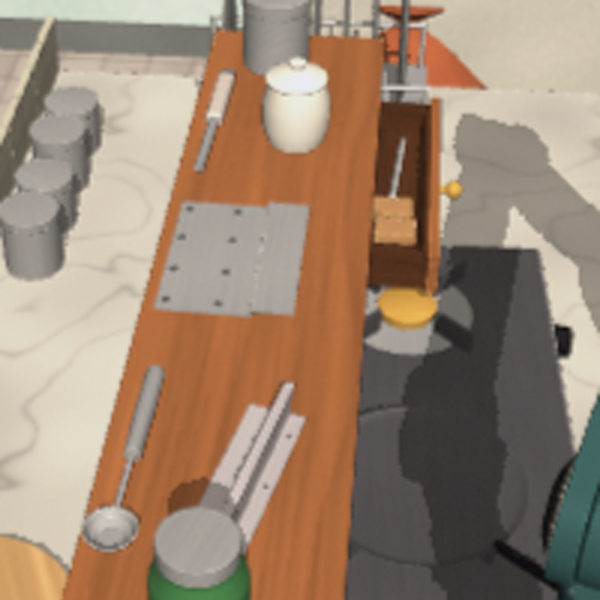

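View pics/top0z.png

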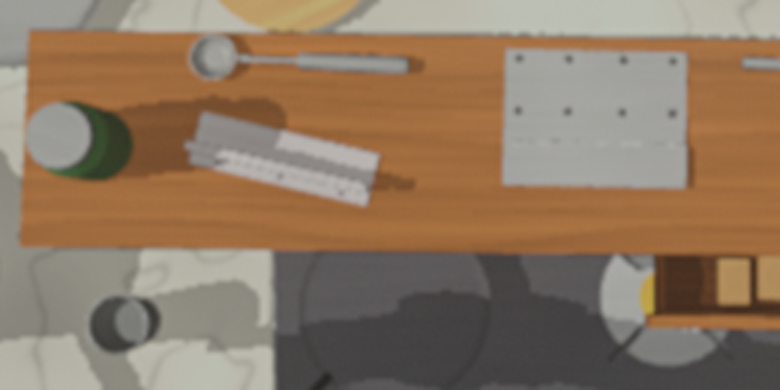

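```bash
cat > h.py <<'E'
from bench import telemetry, eyes, job, finder, arm
import cv2, numpy as np
from scipy.optimize import minimize
from scipy.spatial.transform import Rotation as R
class Cam:
    def __init__(s,n):
        c=eyes.capture(n); s.n=n; s.f=c["frame"]; s.E=np.array(c["extrinsics"]); s.fl=s.f.shape[0]/2/np.tan(np.radians(c["vfov"])/2); s.cx=c["cx"]; s.cy=c["cy"]
    def proj(s,P):
        P=np.atleast_2d(P); q=(P-s.E[:3,3])@s.E[:3,:3]; return np.c_[s.cx+s.fl*q[:,0]/q[:,2], s.cy+s.fl*q[:,1]/q[:,2]]
    def back(s,uv,z):
        uv=np.atleast_2d(uv); d=np.c_[(uv[:,0]-s.cx)/s.fl,(uv[:,1]-s.cy)/s.fl,np.ones(len(uv))]@s.E[:3,:3].T
        o=s.E[:3,3]; return o+d*((z-o[2])/d[:,2])[:,None]
def T(p,pts):
    c,s_=np.cos(p[2]),np.sin(p[2]); pts=np.asarray(pts,float); return np.c_[p[0]+c*pts[:,0]-s_*pts[:,1], p[1]+s_*pts[:,0]+c*pts[:,1], 220+pts[:,2]]
def box(x0,x1,y0,y1,z0,z1): return [[x,y,z] for x in(x0,x1) for y in(y0,y1) for z in(z0,z1)]
LIN=[box(0,150,-100,100,0,0)[::2]+box(0,45,-100,100,9,9)[::2]+box(45,150,-100,100,2.5,2.5)[::2]]
STR=[box(-18,40,-100,100,0,3),box(-5,5,-100,100,28,44),box(-1.5,1.5,-100,100,3,28)]
def render(cam,p,parts,k=4):
    m=np.zeros((420*k,560*k),np.uint8)
    for b in parts:
        h=cv2.convexHull(((cam.proj(T(p,b))+0.5)*k).astype(np.float32)); cv2.fillConvexPoly(m,np.round(h).astype(np.int32),255)
    return cv2.resize(m,(560,420),interpolation=cv2.INTER_AREA)/255.
def fit(views,p0,parts):
    f=lambda p:sum(np.abs(render(c,p,parts)-m).sum()/max(m.sum(),1) for c,m in views)
    r=minimize(f,p0,method="Nelder-Mead",options=dict(initial_simplex=np.array(p0)+np.array([[0,0,0],[15,0,0],[0,15,0],[0,0,.08]]),xatol=.01,fatol=1e-4)); return r.x,r.fun
E
python3 - <<'E'
from h import *
t=Cam("top"); 
def mk(n,th): return finder.silhouettes(n,th)[0]["mask"].astype(float)
mL=mk("top","liner"); mS=mk("top","strip"); mP=mk("top","plank")
s=Cam("side"); sL=mk("side","liner"); sS=mk("side","strip")
c=t.back([300,212],225)[0]; print(c)
for v in ([(t,mL)],[(s,sL)],[(t,mL),(s,sL)]): print("liner",fit(v,[c[0]-75,c[1],0],LIN))
c=t.back([195,222],225)[0]; print(c)
for v in ([(t,mS)],[(s,sS)],[(t,mS),(s,sS)]): print("strip",fit(v,[c[0]-11,c[1],-.25],STR))
# plank edges
pc=t.back([[108,181],[459,183],[105,251],[458,255]],220); print(pc.round(1))
for n in["green_jar","pickle_jar"]:
  for q in (t,s):
    r=finder.search_frame(q.n,n); print(n,q.n,[(round(a["p"],2),a["box"]) for a in r[:2]])
E
```

```text
[547.55898001 -71.80608273 225.        ]
liner (array([ 4.80778095e+02, -6.28146645e+01, -3.87743887e-02]), np.float64(0.03745207173778602))
liner (array([ 4.84108076e+02, -6.38554030e+01, -3.34480691e-02]), np.float64(0.06613046710293813))
liner (array([ 4.83087728e+02, -6.36262702e+01, -2.78875730e-02]), np.float64(0.11325566307657589))
[518.60777927 273.86216313 225.        ]
strip (array([ 5.06615704e+02,  2.80192512e+02, -2.26725109e-01]), np.float64(0.08090755215762346))
strip (array([ 4.96405242e+02,  2.37527659e+02, -2.53862906e-01]), np.float64(0.35507157880453216))
strip (array([ 5.05734380e+02,  2.74985243e+02, -2.36484899e-01]), np.float64(0.5075632220049049))
[[ 658.4  562.9  220. ]
 [ 638.8 -604.2  220. ]
 [ 427.3  568.4  220. ]
 [ 399.9 -590.3  220. ]]
green_jar top [(0.84, [107.9, 202.4, 145.4, 234.9])]
green_jar side [(0.79, [249.1, 278.3, 283.8, 345.5])]
pickle_jar top [(0.95, [364.9, 215.5, 390.3, 238.1]), (0.21, [160.7, 209.4, 227.1, 238.7])]
pickle_jar side [(0.65, [287.3, 129.7, 308.2, 163.0])]
```

```bash
python3 - <<'E'
from h import *
def ov(c,items,x0,y0,x1,y1,k,name):
    im=cv2.resize(c.f[y0:y1,x0:x1],None,fx=k,fy=k,interpolation=cv2.INTER_CUBIC)
    for p,parts,col in items:
        for b in parts:
            h=cv2.convexHull(((c.proj(T(p,b))+.5-[x0,y0])*k).astype(np.float32)); cv2.polylines(im,[np.round(h).astype(np.int32)],True,col,1)
    cv2.imwrite(name,im)
t=Cam("top"); s=Cam("side")
L=[482,-63.2,-.03]; S=[506.2,278,-.23]
it=[(L,LIN,(0,0,255)),(S,STR,(0,255,0))]
ov(t,it,150,175,345,245,4,"pics/ovt.png"); ov(s,it,235,165,325,305,4,"pics/ovs.png")
E
```

```text
(no output)
```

View pics/ovt.png

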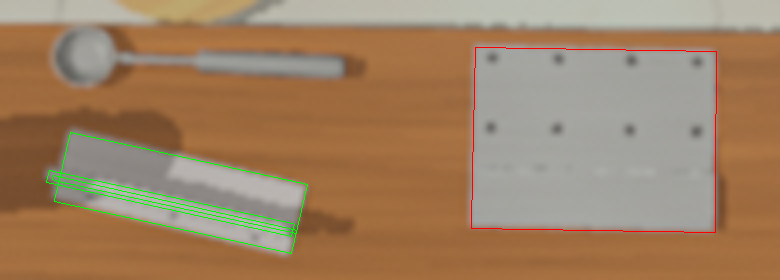

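View pics/ovs.png

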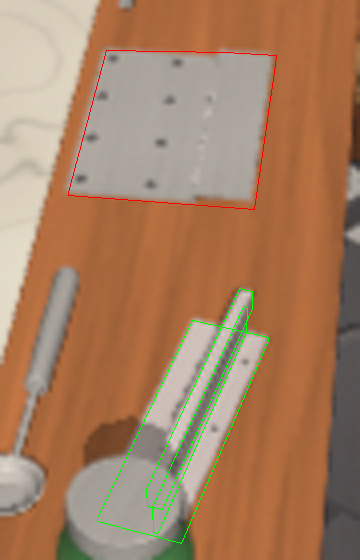

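```bash
cat >> h.py <<'E'
def goal_R(yaw,sgn=1):
    zx=sgn*np.array([np.cos(yaw),np.sin(yaw),0]); y=np.array([0,0,-1.]); return np.c_[np.cross(y,zx),y,zx]
def delta(pos,yaw,sgn=None):
    s=telemetry.sense(); Rm=R.from_quat(s["eef_rot"]).as_matrix(); 
    c=[]
    for g in ([1,-1] if sgn is None else [sgn]):
        Rg=goal_R(yaw,g); c.append((np.linalg.norm(R.from_matrix(Rm.T@Rg).as_rotvec()),g,Rg))
    c.sort(key=lambda a:a[0]); _,g,Rg=c[0]
    print("pos",s["eef_pos"].round(1),"axes z",Rm[:,2].round(3),"t",s["time"],"F",s["wrist_force"].round(1),"w",round(s["gripper_width"],1),"j",s["joint_positions"].round(2))
    print("sgn",g,"shift m",((Rm.T@(np.array(pos)-s["eef_pos"]))/1000).round(4),"rot",R.from_matrix(Rm.T@Rg).as_rotvec().round(4))
E
python3 - <<'E'
from h import *
s=telemetry.sense(); print(R.from_quat(s["eef_rot"]).as_matrix().round(3))
delta([320,500,330],-.23); delta([400,278,330],-.23);delta([506,278,330],-.23,1);delta([506,278,330],-.23,-1)
E
```

```text
[[ 0.919  0.     0.394]
 [-0.394  0.     0.919]
 [ 0.    -1.     0.   ]]
pos [256.  597.5 214.6] axes z [0.394 0.919 0.   ] t 1.15 F [0.3 1.4 0.4] w 91.9 j [-1.21  0.47 -0.01  1.6   0.01  1.07 -0.06]
sgn 1 shift m [ 0.0972 -0.1154 -0.0644] rot [-0.      1.3959  0.    ]
pos [256.  597.5 214.6] axes z [0.394 0.919 0.   ] t 1.15 F [0.3 1.4 0.4] w 91.9 j [-1.21  0.47 -0.01  1.6   0.01  1.07 -0.06]
sgn 1 shift m [ 0.2582 -0.1154 -0.2369] rot [-0.      1.3959  0.    ]
pos [256.  597.5 214.6] axes z [0.394 0.919 0.   ] t 1.15 F [0.3 1.4 0.4] w 91.9 j [-1.21  0.47 -0.01  1.6   0.01  1.07 -0.06]
sgn 1 shift m [ 0.3556 -0.1154 -0.1952] rot [-0.      1.3959  0.    ]
pos [256.  597.5 214.6] axes z [0.394 0.919 0.   ] t 1.15 F [0.3 1.4 0.4] w 91.9 j [-1.21  0.47 -0.01  1.6   0.01  1.07 -0.06]
sgn -1 shift m [ 0.3556 -0.1154 -0.1952] rot [ 0.     -1.7457  0.    ]
```

Request:
{"op": "step_arm", "data": {"plan": [[0,-0.03,0,0,0.1,0,0],[0.01,-0.06,-0.005,0,0.2,0,0],[0.03,-0.09,-0.02,0,0.3,0,0],[0.055,-0.115,-0.04,0,0.4,0,0],[0.08,-0.115,-0.065,0,0.5,0,0],[0.105,-0.115,-0.09,0,0.6,0,0],[0.13,-0.115,-0.115,0,0.7,0,0],[0.155,-0.115,-0.14,0,0.8,0,0]]}}

```text
time: 1.82
eef_pos: [343.7, 406.1, 329.9]
eef_rot: [-0.581, 0.402, -0.402, 0.582]
wrist_force: [0.3, 0.7, 0.2]
gripper_width: 92.2
```

```bash
python3 - <<'E'
from h import *
delta([400,278,330],-.23,1);delta([506,278,330],-.23,1)
E
```

```text
pos [343.7 406.1 329.9] axes z [0.935 0.353 0.001] t 1.8167 F [0.3 0.7 0.2] w 92.2 j [-1.1   0.16  0.2   1.76 -0.03  1.22 -0.54]
sgn 1 shift m [ 0.1397 -0.0002  0.0074] rot [-4.000e-04  5.911e-01 -7.000e-04]
pos [343.7 406.1 329.9] axes z [0.935 0.353 0.001] t 1.8167 F [0.3 0.7 0.2] w 92.2 j [-1.1   0.16  0.2   1.76 -0.03  1.22 -0.54]
sgn 1 shift m [ 1.772e-01 -1.000e-04  1.065e-01] rot [-4.000e-04  5.911e-01 -7.000e-04]
```

Request:
{"op": "step_arm", "data": {"plan": [[0.025,0,0.001,0,0.09,0,0],[0.055,0,0.005,0,0.18,0,0],[0.085,0,0.015,0,0.27,0,0],[0.115,0,0.035,0,0.36,0,0],[0.135,0,0.055,0,0.45,0,0],[0.155,0,0.075,0,0.53,0,0],[0.17,0,0.095,0,0.591,0,0],[0.177,0,0.1065,0,0.591,0,0]]}}

```text
time: 2.48
eef_pos: [508.7, 278.4, 329.8]
eef_rot: [0.439, -0.554, 0.555, -0.44]
wrist_force: [0.3, 0.0, -0.2]
gripper_width: 91.5
```

```bash
python3 - <<'E'
from h import *
delta([506,278,238],-.23,1)
s=Cam("side"); a=s.f[150:350,200:420]; cv2.imwrite("pics/s1.png",cv2.resize(a,None,fx=3,fy=3))
delta([506,278,238],-.23,1)
E
```

```text
pos [508.7 278.4 329.8] axes z [ 0.974 -0.228  0.002] t 2.4833 F [ 0.3  0.  -0.2] w 91.5 j [-0.89  0.25  0.4   1.66 -0.1   1.25 -0.69]
sgn 1 shift m [ 0.001   0.0918 -0.0027] rot [-0.0016 -0.0002  0.0003]
pos [509.8 278.5 329.5] axes z [ 0.974 -0.226  0.002] t 2.5333 F [ 1.2 -0.8 -0.5] w 92.1 j [-0.89  0.26  0.4   1.66 -0.1   1.24 -0.69]
sgn 1 shift m [ 0.0012  0.0915 -0.0038] rot [-0.0024  0.0018  0.0007]
```

View pics/s1.png

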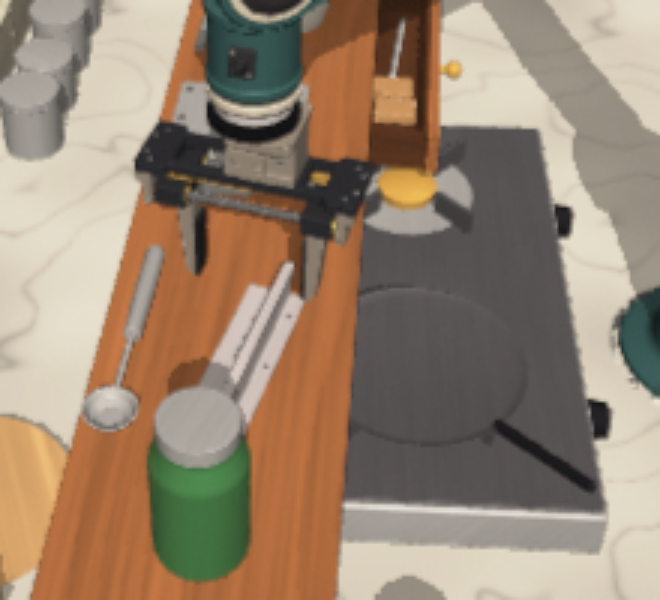

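Request:
{"op": "step_arm", "data": {"plan": [[0.001,0.03,-0.003,0,0,0,0],[0.001,0.06,-0.004,0,0,0,0],[0.001,0.08,-0.004,0,0,0,0],[0.001,0.0915,-0.004,-0.002,0,0,0],[0.001,0.0915,-0.004,-0.002,0,0,0]]}}

```text
time: 2.95
eef_pos: [499.9, 280.6, 235.6]
eef_rot: [-0.444, 0.553, -0.552, 0.439]
wrist_force: [0.2, -0.1, 0.4]
gripper_width: 92.1
```

```bash
python3 - <<'E'
from h import *
delta([506,278,238],-.23,1)
t=Cam("top"); cv2.imwrite("pics/t2.png",cv2.resize(t.f[170:300,100:360],None,fx=3,fy=3))
s=Cam("side"); a=s.f[150:350,200:420]; cv2.imwrite("pics/s2.png",cv2.resize(a,None,fx=3,fy=3))
E
```

```text
pos [499.9 280.6 235.6] axes z [ 0.975 -0.221 -0.006] t 2.95 F [ 0.2 -0.1  0.4] w 92.1 j [-0.88  0.33  0.38  1.79 -0.14  1.06 -0.66]
sgn 1 shift m [ 0.0012 -0.0024  0.0065] rot [0.0056 0.0074 0.0034]
```

View pics/s2.png

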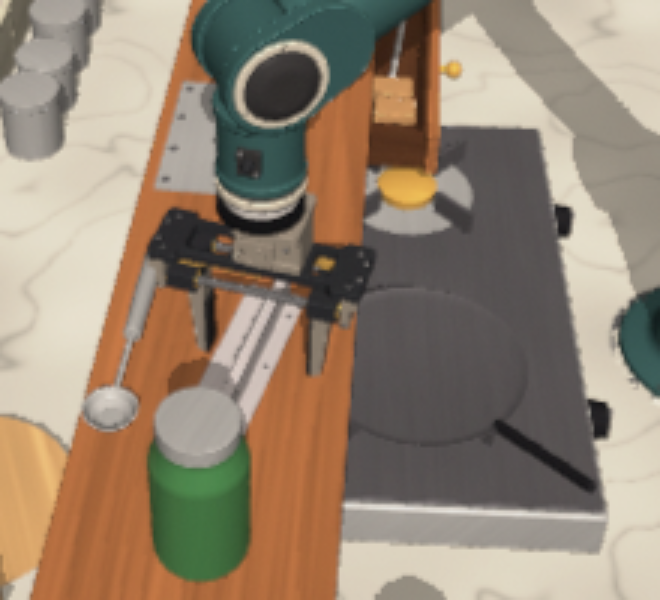

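```bash
python3 - <<'E'
from h import *
delta([506,278,238],-.23,1)
E
```

```text
pos [502.  281.2 238.8] axes z [ 0.975 -0.222 -0.002] t 3.05 F [ 0.1 -0.2 -0.2] w 91.7 j [-0.88  0.32  0.38  1.79 -0.14  1.06 -0.67]
sgn 1 shift m [0.0022 0.0008 0.0046] rot [ 0.0017  0.0063 -0.0006]
```

View pics/t2.png

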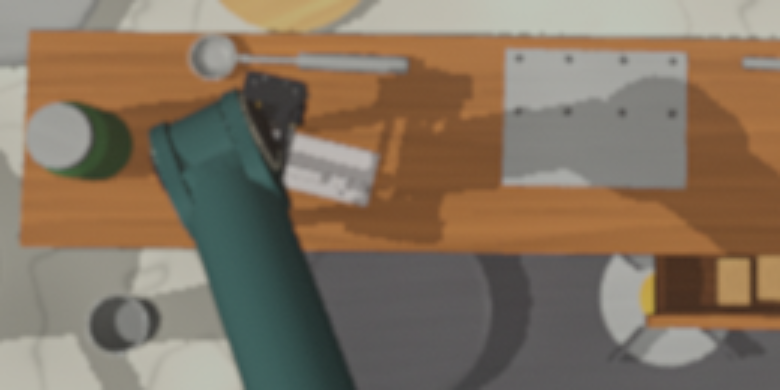

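Request:
{"op": "step_arm", "data": {"plan": [[0.002,0.001,0.0045,0,0.007,0,120],[0.002,0.001,0.0045,0,0.007,0,200],[0.002,0.001,0.0045,0,0.007,0,255],[0.002,0.001,0.0045,0,0.007,0,255],[0.002,0.001,0.0045,0,0.007,0,255],[0.002,0.001,0.0045,0,0.007,0,255],[0.002,0.001,0.0045,0,0.007,0,255],[0.002,0.001,0.0045,0,0.007,0,255]], "grip_force": 45}}

```text
time: 3.72
eef_pos: [505.9, 277.5, 237.1]
eef_rot: [-0.439, 0.555, -0.554, 0.438]
wrist_force: [-0.3, -0.6, 0.5]
gripper_width: 40.4
```

```bash
python3 - <<'E'
from h import *
delta([506,278,238],-.23,1)
E
```

```text
pos [505.9 277.5 237.1] axes z [ 0.973 -0.23  -0.002] t 3.7167 F [-0.3 -0.6  0.5] w 40.4 j [-0.87  0.33  0.39  1.78 -0.14  1.06 -0.66]
sgn 1 shift m [-0.0005 -0.0009 -0.    ] rot [ 0.0019 -0.002  -0.0001]
```

Still closing.

Request:
{"op": "step_arm", "data": {"plan": [[0,0,0,0,0,0,255],[0,0,0,0,0,0,255],[0,0,0,0,0,0,255],[0,0,0,0,0,0,255],[0,0,0,0,0,0,255],[0,0,0,0,0,0,255],[0,0,0,0,0,0,255],[0,0,0,0,0,0,255]]}}

```text
time: 4.38
eef_pos: [506.0, 277.5, 237.1]
eef_rot: [-0.439, 0.555, -0.554, 0.438]
wrist_force: [-0.1, -0.0, -1.3]
gripper_width: 9.5
```

```bash
python3 - <<'E'
from h import *
delta([506,278,238],-.23,1)
E
```

```text
pos [506.  277.5 237.1] axes z [ 0.973 -0.23  -0.002] t 4.3833 F [-0.1 -0.  -1.3] w 9.5 j [-0.87  0.33  0.39  1.78 -0.14  1.06 -0.66]
sgn 1 shift m [-0.0005 -0.0009 -0.0001] rot [ 0.0019 -0.0021  0.    ]
```

Request:
{"op": "step_arm", "data": {"plan": [[0,-0.005,0,0,0,0,255],[0,-0.015,0,0,0,0,255],[0,-0.03,0,0,0,0,255],[0,-0.045,0,0,0,0,255],[0,-0.05,0,0,0,0,255],[0,-0.05,0,0,0,0,255]]}}

```text
time: 4.88
eef_pos: [506.9, 277.9, 289.1]
eef_rot: [-0.438, 0.555, -0.554, 0.44]
wrist_force: [0.2, 0.3, -2.1]
gripper_width: 9.4
```

```bash
python3 - <<'E'
from h import *
delta([425,-61.5,285],-.03,1)
t=Cam("top"); cv2.imwrite("pics/t3.png",cv2.resize(t.f[170:300,100:360],None,fx=3,fy=3))
s=Cam("side"); a=s.f[150:350,200:420]; cv2.imwrite("pics/s3.png",cv2.resize(a,None,fx=3,fy=3))
E
```

```text
pos [506.9 277.9 289.1] axes z [ 0.973 -0.23   0.   ] t 4.8833 F [ 0.2  0.3 -2.1] w 9.4 j [-0.88  0.28  0.4   1.72 -0.12  1.16 -0.68]
sgn 1 shift m [ 0.3492  0.0031 -0.0016] rot [-0.0005 -0.202  -0.0027]
```

View pics/s3.png

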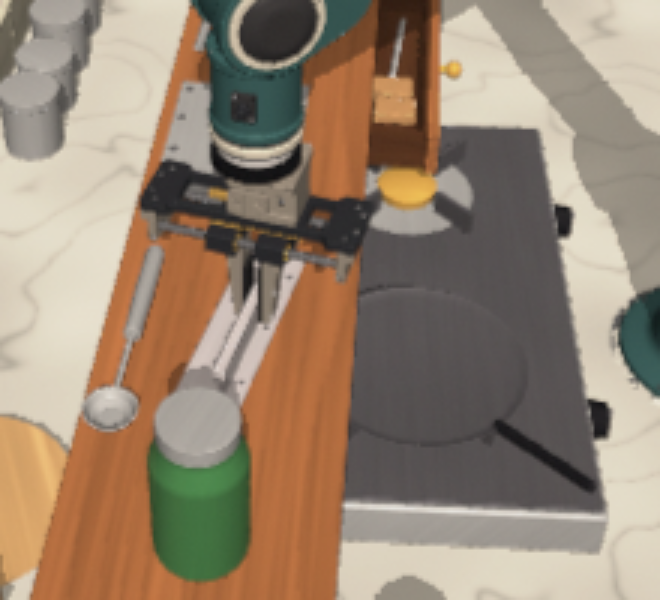

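Request:
{"op": "step_arm", "data": {"plan": [[0.015,0,0,0,0,0,255],[0.045,0,0,0,-0.03,0,255],[0.08,0,0,0,-0.06,0,255],[0.115,0,0,0,-0.09,0,255],[0.15,0,0,0,-0.12,0,255],[0.185,0,0,0,-0.15,0,255],[0.22,0,0,0,-0.18,0,255],[0.255,0,0,0,-0.2,0,255]]}}

```text
time: 5.65
eef_pos: [445.5, 26.8, 286.3]
eef_rot: [-0.493, 0.509, -0.507, 0.491]
wrist_force: [1.2, -1.0, -0.8]
gripper_width: 10.0
```

Request:
{"op": "step_arm", "data": {"plan": [[0.025,0,0,0,0,0,255],[0.045,0,0,0,0,0,255],[0.06,0,0,0,0,0,255],[0.07,0,0,0,0,0,255],[0.07,0,0,0,0,0,255],[0.07,0,0,0,0,0,255]]}}

```text
time: 6.15
eef_pos: [444.6, -40.6, 286.7]
eef_rot: [-0.492, 0.509, -0.507, 0.491]
wrist_force: [0.5, 0.6, -2.0]
gripper_width: 9.3
```

```bash
python3 - <<'E'
from h import *
delta([428,-61.5,258],-.03,1)
t=Cam("top"); cv2.imwrite("pics/t4.png",cv2.resize(t.f[170:300,200:400],None,fx=4,fy=4))
s=Cam("side"); a=s.f[120:270,220:420]; cv2.imwrite("pics/s4.png",cv2.resize(a,None,fx=4,fy=4))
delta([428,-61.5,258],-.03,1)
E
```

```text
pos [444.6 -40.6 286.7] axes z [ 0.999 -0.033 -0.003] t 6.15 F [ 0.5  0.6 -2. ] w 9.3 j [-0.56  0.02  0.6   2.02 -0.01  1.11  0.01]
sgn 1 shift m [ 0.0214  0.0287 -0.0158] rot [ 0.0027 -0.0029 -0.0008]
pos [445.  -39.6 286.8] axes z [ 1.    -0.03  -0.003] t 6.25 F [0.  1.1 0.5] w 9.2 j [-0.56  0.02  0.59  2.02 -0.01  1.11  0.01]
sgn 1 shift m [ 0.0224  0.0288 -0.0162] rot [ 0.0026 -0.0005 -0.0005]
```

View pics/s4.png

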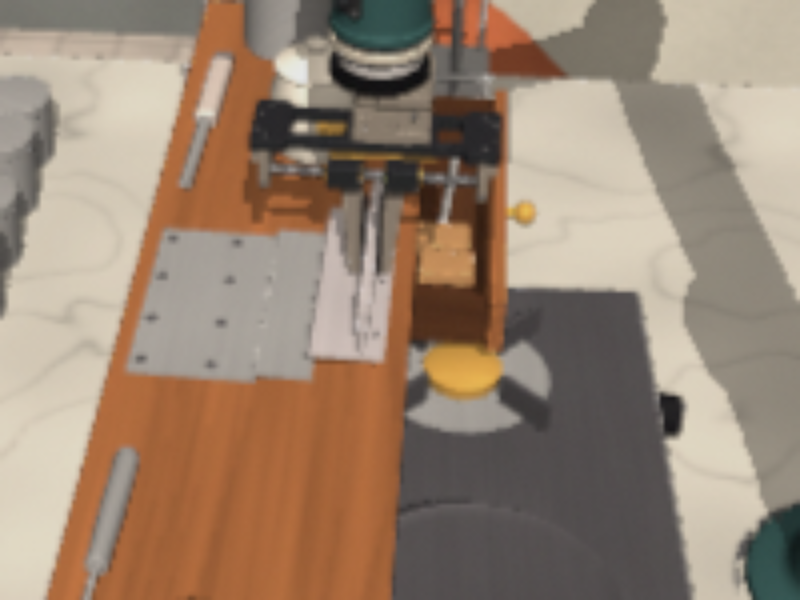

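View pics/t4.png

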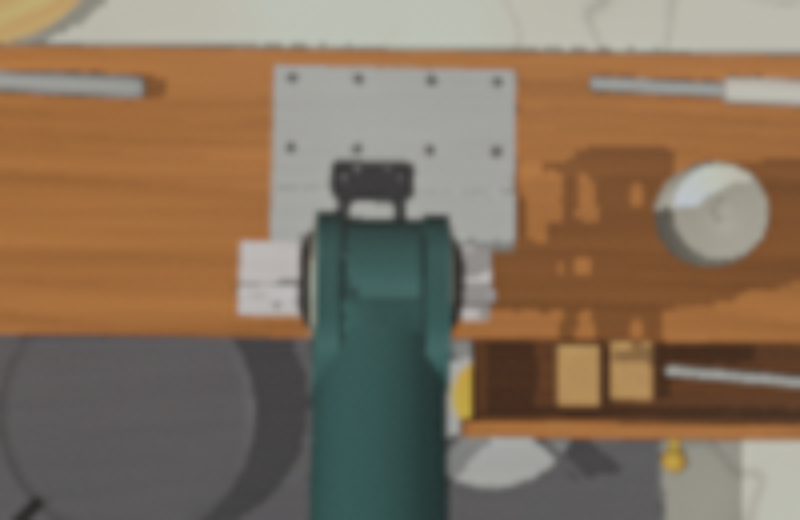

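Request:
{"op": "step_arm", "data": {"plan": [[0.008,0,-0.006,0,0,0,255],[0.016,0,-0.012,0,0,0,255],[0.022,0,-0.016,0.0026,0,0,255],[0.022,0.012,-0.016,0.0026,0,0,255],[0.022,0.023,-0.016,0.0026,0,0,255],[0.022,0.029,-0.016,0.0026,0,0,255],[0.022,0.029,-0.016,0.0026,0,0,255],[0.022,0.029,-0.016,0.0026,0,0,255]]}}

```text
time: 6.92
eef_pos: [428.2, -62.3, 258.1]
eef_rot: [0.492, -0.508, 0.508, -0.492]
wrist_force: [0.9, 0.8, -2.0]
gripper_width: 9.4
```

```bash
cat >> h.py <<'E'
def ov(c,items,x0,y0,x1,y1,k,name):
    im=cv2.resize(c.f[y0:y1,x0:x1],None,fx=k,fy=k,interpolation=cv2.INTER_CUBIC)
    for p,parts,col in items:
        for b in parts:
            h=cv2.convexHull(((c.proj(T(p[:3],np.array(b)+[0,0,p[3]]))+.5-[x0,y0])*k).astype(np.float32)); cv2.polylines(im,[np.round(h).astype(np.int32)],True,col,1)
    cv2.imwrite(name,im)
E
python3 - <<'E'
from h import *
delta([428,-61.5,258],-.03,1)
t=Cam("top"); s=Cam("side")
p=telemetry.sense()["eef_pos"]
L=[482,-63.2,-.03,0]; S=[p[0],p[1],-.03,p[2]-237.1]
it=[(L,LIN,(0,0,255)),(S,STR,(0,255,0))]
ov(t,it,250,175,350,265,6,"pics/ovt5.png"); ov(s,it,245,165,325,225,8,"pics/ovs5.png")
E
```

```text
pos [428.2 -62.3 258.1] axes z [ 0.999 -0.032  0.   ] t 6.9167 F [ 0.9  0.8 -2. ] w 9.4 j [-0.53  0.02  0.62  2.09 -0.01  1.04  0.06]
sgn 1 shift m [-0.0008  0.0001 -0.0002] rot [-0.0004 -0.0023 -0.0002]
```

View pics/ovt5.png

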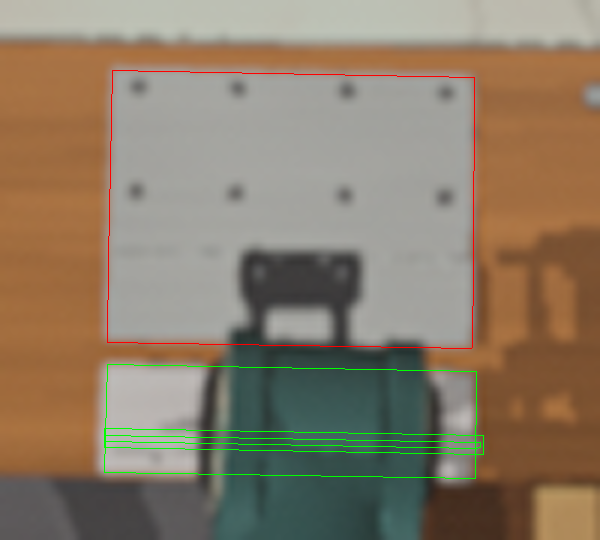

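View pics/ovs5.png

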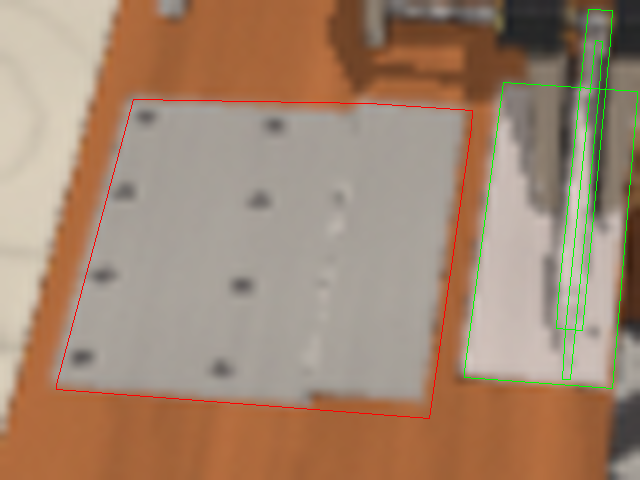

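Request:
{"op": "step_arm", "data": {"plan": [[0.0025,0.006,0,0,-0.001,0,255],[0.0025,0.012,0,0,-0.001,0,255],[0.0025,0.017,0,0,-0.001,0,255],[0.0025,0.02,0,0,-0.001,0,255],[0.0025,0.02,0,0,-0.001,0,255],[0.0025,0.02,0,0,-0.001,0,255]]}}

```text
time: 7.52
eef_pos: [428.2, -64.6, 237.8]
eef_rot: [-0.492, 0.508, -0.508, 0.492]
wrist_force: [0.0, 0.1, -1.8]
gripper_width: 9.4
```

```bash
python3 - <<'E'
from h import *
delta([430,-64,237],-.03,1)
E
```

```text
pos [428.2 -64.6 237.8] axes z [ 1.    -0.031  0.   ] t 7.5167 F [ 0.   0.1 -1.8] w 9.4 j [-0.53  0.05  0.63  2.11 -0.03  0.99  0.09]
sgn 1 shift m [-0.0007  0.0008  0.0018] rot [-0.0001 -0.0011 -0.0001]
```

Request:
{"op": "step_arm", "data": {"plan": [[0,0.0005,0,0,0,0,255],[0,0.001,0,0,0,0,255],[0,0.001,0,0,0,0,255],[0,0.001,0,0,0,0,255]]}}

```text
time: 7.85
eef_pos: [428.4, -64.6, 237.2]
eef_rot: [0.492, -0.508, 0.508, -0.493]
wrist_force: [-0.0, 0.5, -1.6]
gripper_width: 9.7
```

Request:
{"op": "step_arm", "data": {"plan": [[0,0.0005,0,0,0,0,255],[0,0.0005,0,0,0,0,255],[0,0.0005,0,0,0,0,255]]}}

```text
time: 8.1
eef_pos: [428.5, -64.6, 237.0]
eef_rot: [0.492, -0.508, 0.508, -0.493]
wrist_force: [-0.9, 0.4, 4.9]
gripper_width: 9.8
```

Request:
{"op": "step_arm", "data": {"plan": [[0,-0.0005,0.001,0,0,0,255],[0,-0.0005,0.003,0,0,0,255],[0,-0.0005,0.006,0,0,0,255],[0,-0.0005,0.009,0,0,0,255],[0,-0.0005,0.012,0,0,0,255],[0,-0.0005,0.014,0,0,0,255],[0,-0.0005,0.014,0,0,0,255]]}}

```text
time: 8.68
eef_pos: [443.0, -65.1, 237.1]
eef_rot: [0.492, -0.507, 0.508, -0.492]
wrist_force: [0.2, 1.0, -0.8]
gripper_width: 9.8
```

```bash
python3 - <<'E'
from h import *
delta([430,-64,237],-.03,1)
t=Cam("top"); s=Cam("side")
p=telemetry.sense()["eef_pos"]
L=[482,-63.2,-.03,0]; S=[p[0],p[1],-.03,p[2]-237.1]
it=[(L,LIN,(0,0,255)),(S,STR,(0,255,0))]
ov(t,[],250,175,350,265,6,"pics/ovt6.png"); ov(s,[],245,165,325,225,8,"pics/ovs6.png")
E
```

```text
pos [443.  -65.1 237.1] axes z [ 1.    -0.031  0.001] t 8.6833 F [ 0.2  1.  -0.8] w 9.8 j [-0.52  0.08  0.63  2.08 -0.06  0.99  0.11]
sgn 1 shift m [-0.0007  0.     -0.0131] rot [-0.0013 -0.0011  0.0001]
```

View pics/ovt6.png

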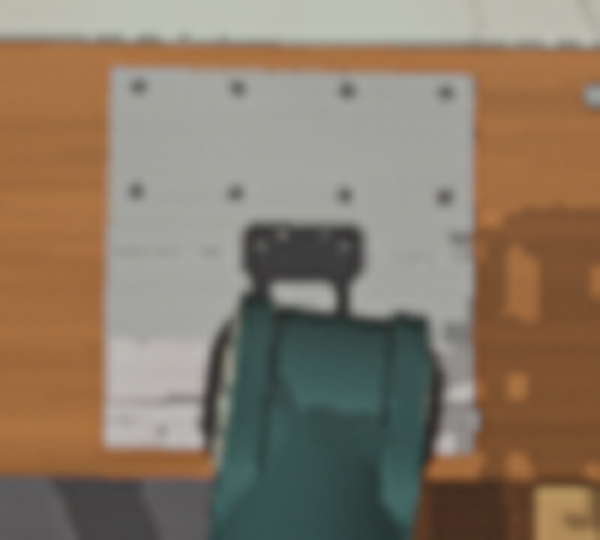

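View pics/ovs6.png

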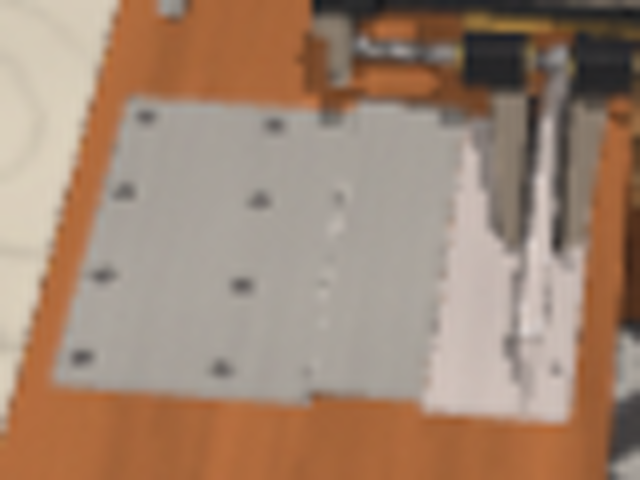

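Request:
{"op": "step_arm", "data": {"plan": [[0.0003,0,0.002,0,0,0,255],[0.0007,0,0.004,0,0,0,255],[0.001,0,0.006,0,0,0,255],[0.001,0,0.008,0,0,0,255],[0.001,0,0.01,0,0,0,255],[0.001,0,0.01,0,0,0,255]]}}

```text
time: 9.28
eef_pos: [452.7, -66.4, 237.1]
eef_rot: [0.492, -0.507, 0.508, -0.492]
wrist_force: [-1.2, -0.1, -1.8]
gripper_width: 9.4
```

```bash
python3 - <<'E'
from h import *
delta([470,-64,237],-.03,1)
t=Cam("top"); s=Cam("side")
ov(t,[],250,175,350,265,6,"pics/ovt7.png"); ov(s,[],245,165,325,225,8,"pics/ovs7.png")
E
```

```text
pos [452.7 -66.4 237.1] axes z [ 1.    -0.031  0.001] t 9.2833 F [-1.2 -0.1 -1.8] w 9.4 j [-0.51  0.1   0.63  2.06 -0.07  0.99  0.13]
sgn 1 shift m [-0.0029  0.0001  0.0172] rot [-0.0009 -0.001  -0.0001]
```

View pics/ovs7.png

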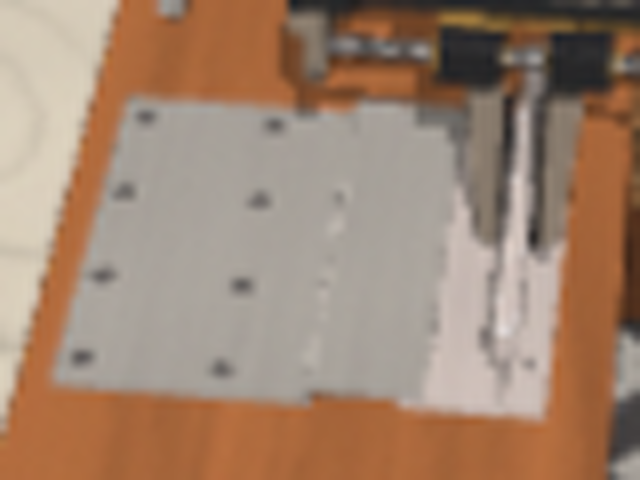

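Request:
{"op": "step_arm", "data": {"plan": [[0,0,0.002,0,0,0,255],[0,0,0.005,0,0,0,255],[0,0,0.008,0,0,0,255],[0,0,0.011,0,0,0,255],[0,0,0.014,0,0,0,255],[0,0,0.016,0,0,0,255],[0,0,0.016,0,0,0,255]]}}

```text
time: 9.97
eef_pos: [468.8, -66.8, 237.1]
eef_rot: [0.492, -0.507, 0.508, -0.492]
wrist_force: [-0.3, -0.1, -2.0]
gripper_width: 9.7
```

```bash
python3 - <<'E'
from h import *
delta([478,-65,237],-.03,1)
t=Cam("top"); s=Cam("side")
ov(t,[],250,175,350,265,6,"pics/ovt8.png"); ov(s,[],245,165,325,225,8,"pics/ovs8.png")
E
```

```text
pos [468.8 -66.8 237.1] axes z [ 1.    -0.031  0.001] t 9.9667 F [-0.3 -0.1 -2. ] w 9.7 j [-0.5   0.14  0.64  2.03 -0.1   1.    0.15]
sgn 1 shift m [-0.0021  0.0001  0.0092] rot [-0.0008 -0.001  -0.    ]
```

View pics/ovs8.png

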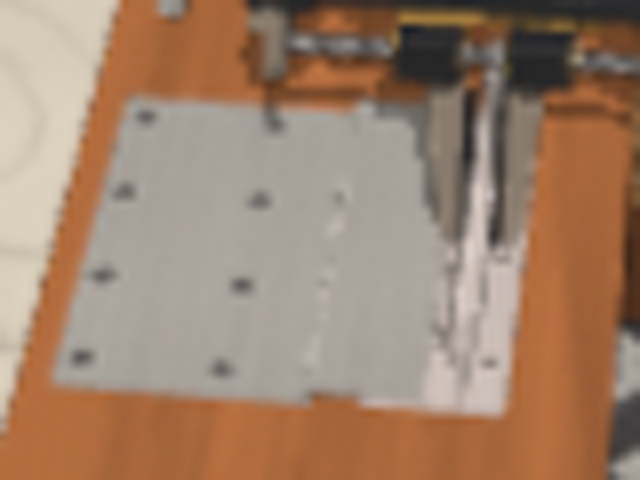

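View pics/ovt8.png

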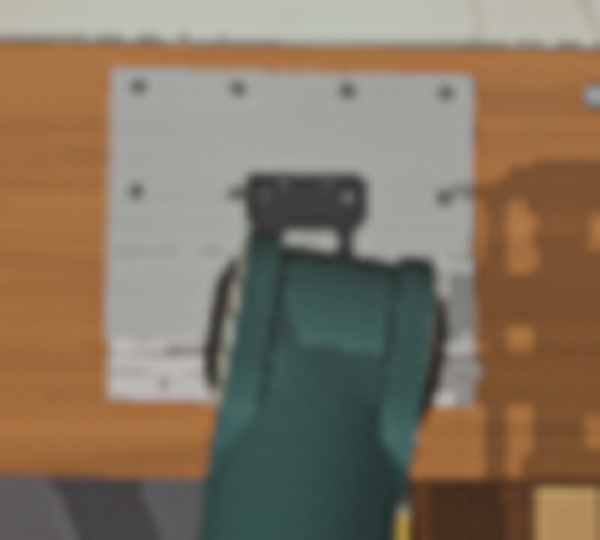

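Request:
{"op": "step_arm", "data": {"plan": [[0,0,0.002,0,0,0,255],[0,0,0.004,0,0,0,255],[0,0,0.006,0,0,0,255],[0,0,0.007,0,0,0,255],[0,0,0.008,0,0,0,255],[0,0,0.008,0,0,0,255]]}}

```text
time: 10.57
eef_pos: [476.5, -67.1, 237.1]
eef_rot: [0.492, -0.508, 0.508, -0.492]
wrist_force: [-0.8, -0.4, -2.1]
gripper_width: 9.7
```

Request:
{"op": "step_arm", "data": {"plan": [[0,0,0.0005,0,0,0,255],[0,0,0.001,0,0,0,255],[0,0,0.001,0,0,0,255],[0,0,0.001,0,0,0,255]]}}

```text
time: 10.9
eef_pos: [477.3, -67.1, 237.1]
eef_rot: [0.492, -0.508, 0.508, -0.492]
wrist_force: [0.3, 0.5, -1.7]
gripper_width: 9.6
```

Request:
{"op": "step_arm", "data": {"plan": [[0,0,0.0005,0,0,0,255],[0,0,0.001,0,0,0,255],[0,0,0.001,0,0,0,255],[0,0,0.001,0,0,0,255]]}}

```text
time: 11.23
eef_pos: [478.3, -67.1, 237.1]
eef_rot: [0.492, -0.508, 0.508, -0.492]
wrist_force: [-0.3, 1.1, -1.4]
gripper_width: 9.7
```

Request:
{"op": "step_arm", "data": {"plan": [[0,0,0.0005,0,0,0,255],[0,0,0.001,0,0,0,255],[0,0,0.001,0,0,0,255],[0,0,0.001,0,0,0,255]]}}

```text
time: 11.57
eef_pos: [479.3, -67.2, 237.1]
eef_rot: [0.492, -0.508, 0.508, -0.492]
wrist_force: [0.8, -0.3, -2.0]
gripper_width: 9.5
```

```bash
python3 - <<'E'
from h import *
delta([480,-65,237],-.03,1)
t=Cam("top"); s=Cam("side")
L=[482,-63.2,-.03,0]
ov(t,[(L,LIN,(0,0,255))],250,175,350,265,6,"pics/ovt9.png"); ov(s,[],245,165,325,225,8,"pics/ovs9.png")
E
```

```text
pos [479.3 -67.2 237.1] axes z [ 1.    -0.031  0.001] t 11.5667 F [ 0.8 -0.3 -2. ] w 9.5 j [-0.5   0.16  0.64  2.01 -0.12  1.    0.17]
sgn 1 shift m [-0.0022  0.0001  0.0006] rot [-0.0007 -0.001  -0.0004]
```

View pics/ovs9.png

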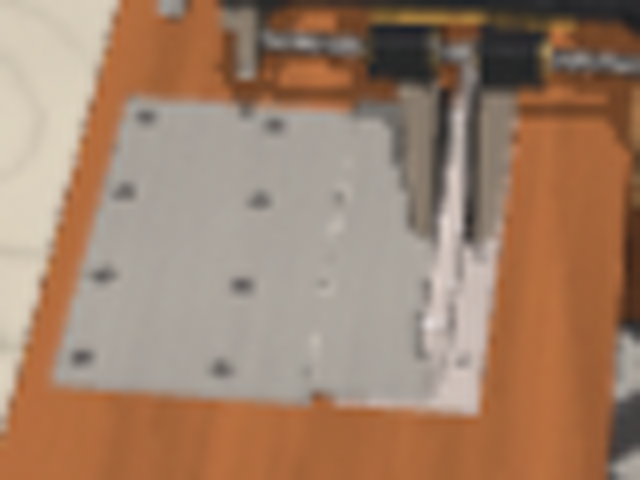

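View pics/ovt9.png

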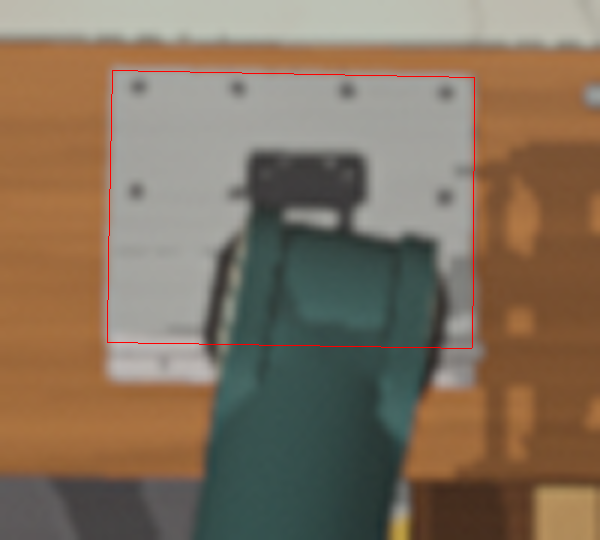

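Request:
{"op": "step_arm", "data": {"plan": [[0,0.0003,0,0,0,0,255],[0,0.0006,0,0,0,0,255],[0,0.0006,0,0,0,0,255],[0,0.0006,0,0,0,0,255]]}}

```text
time: 12.0
eef_pos: [479.4, -67.2, 237.0]
eef_rot: [0.492, -0.508, 0.508, -0.493]
wrist_force: [-2.5, 0.4, 5.3]
gripper_width: 9.5
```

Request:
{"op": "step_arm", "data": {"plan": [[0,0.0002,0,0,0,0,255],[0,0.0004,0,0,0,0,255],[0,0.0004,0,0,0,0,255],[0,0.0004,0,0,0,0,255],[0,0.0004,0,0,0,0,255]]}}

```text
time: 12.42
eef_pos: [479.4, -67.2, 236.9]
eef_rot: [-0.492, 0.508, -0.508, 0.493]
wrist_force: [-3.8, 0.5, 9.1]
gripper_width: 9.3
```

```bash
python3 - <<'E'
from h import *
delta([480,-65,237],-.03,1)
for i in range(4):
    s=Cam("side"); print(telemetry.sense()["wrist_force"].round(1),telemetry.sense()["eef_pos"].round(1))
t=Cam("top")
ov(t,[],250,175,350,265,6,"pics/ovtA.png"); ov(s,[],245,165,325,225,8,"pics/ovsA.png")
E
```

```text
pos [479.4 -67.2 236.9] axes z [ 1.    -0.031  0.001] t 12.4167 F [-3.8  0.5  9.1] w 9.3 j [-0.49  0.16  0.64  2.01 -0.12  1.    0.17]
sgn 1 shift m [-0.0022 -0.      0.0006] rot [-0.0009 -0.0011 -0.001 ]
[-3.   0.9  8.7] [479.4 -67.2 237. ]
[-4.3  0.6  8.3] [479.4 -67.2 237. ]
[-3.9  0.6  9. ] [479.4 -67.2 237. ]
[-4.1  0.6  9.3] [479.4 -67.2 237. ]
```

View pics/ovsA.png

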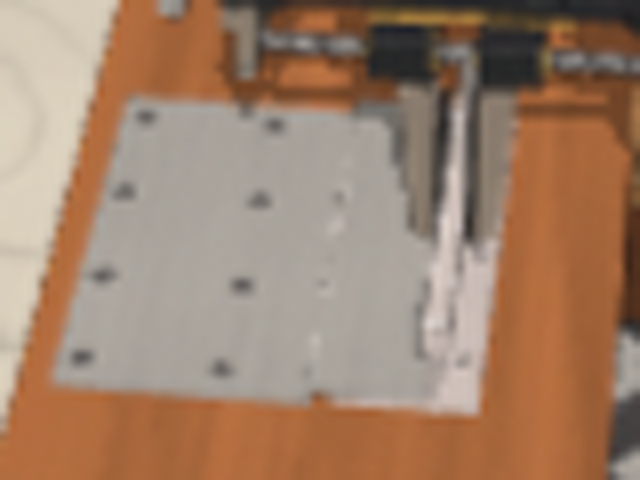

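```bash
python3 - <<'E'
from h import *
print(job.close_job()); s=telemetry.sense(); print(s["time"],s["wrist_force"].round(1),s["eef_pos"].round(1),s["gripper_width"])
E
```

```text
the job is handed in; nothing more can be done
None
the job is handed in; nothing more can be done
```

The strip is in place under the liner's front lip, and I handed the job in at about 12.7 s with the gripper still holding it and pressing it down. The interface gave no verdict.

I gripped the strip by its rail with the grip set to 45 N and lined it up with the sheet. I then set it on the plank in front and slid the wide flange under the lip.

**Depth:** I estimate the flange reaches about 36–38 mm in, against the 27 mm needed. I stopped with the upright about 1–2 mm from the sheet's edge and did not push it into contact. This comes from the camera fit and the tool position, so it is good to about 2–3 mm.

**Centring and tilt:** The strip is within about 3 mm of the sheet's centre, and the tool tilt was about 0.001 rad.

**Lip:** It looked at rest in every side picture I checked. I had no reading of the lip joint itself.

**Push:** The wrist force was a steady 8.3–9.3 N upward. Adding the strip's weight of about 2 N, it presses on the plank with about 10–11 N. There was also about 4 N on the wrist toward the robot while pressing.

**Other things:** I kept clear of the jars, canister, spoon, lighter and drawer, and no picture I looked at showed them moved. I did not measure their positions again at the end.

No check failed. My first estimate of where the strip sat in the grip was 2–3 mm off in the pictures, and I corrected for that before sliding it in.

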